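Change specimen trays: tub tray home, sherd tray out

TASK

Two small specimen drawers stand on the table, and only one tray may be out at a time. First push the tray with the green-lidded tub fully home; then hook a fingertip behind the upright blue lip of the tray with the brown sherd and draw that tray out as far as it goes. Do not touch the sherd or the tub, which stay lying and standing in their trays, and do not disturb the other things on the table.

Things in the scene. Friction and masses are not known exactly. Their poses are not given: they have to be found in the camera images.
- sherd_unit: fixed grey drawer unit, 128 x 100 x 52 mm, that holds the sherd tray; origin at the centre of its underside on the table; its x axis points from the open front to the back, so the tray slides out along -x. Its rear 72 mm (x from -8 to +64 mm) are covered by a clear-topped hood 52 mm high; in front of that it is open from above. It stands left or right of the tub unit, which looks the same.
- tub_unit: the same kind of unit, holding the tub tray; same frame and sizes.
- sherd_tray (a joint): how far the sherd tray is out: 0 fully home, 0.080 m at its outer stop; starts 0 to 8 mm out. It moves with about 2 N of friction plus some damping, stays where it is left, and has no spring. White tray 125 x 90 mm: blue lip at the front, then an empty finger well, a low partition (top 20 mm above the table), and the pocket with the sherd, under the hood when home.
- tub_tray (a joint): how far the tub tray is out, same tray and same values; starts 46 to 58 mm out.
- sherd_lip (a point): top middle of the sherd tray's upright blue lip (90 mm wide, 5 mm thick, 8 mm at the rolled top), 42 mm above the table, 2.5 mm behind the lip's front face; moves with the tray; axes as the unit's (+x to the back). The finger well, open above, runs from 2.5 mm (5.5 mm at the rolled top) to 50.5 mm behind this point, is 84 mm wide, its floor 10 mm above the table.
- tub_lip (a point): the same point on the tub tray's blue lip.
- sherd_pocket (a point): middle of the floor of the sherd tray's pocket (66 x 84 mm inside), 10 mm above the table; moves with the tray; axes as the unit's.
- tub_pocket (a point): the same point in the tub tray's pocket.
- sherd: loose flat brown pottery sherd, 37 x 43 x 11 mm, lying in the sherd tray's pocket; origin at the centre of its underside; it rides with the tray.
- tub: loose white tub with a lime-green lid, 49 mm across, 30 mm high, standing in the tub tray's pocket; origin at the centre of its underside; it rides with the tray.
- vial: bystander: loose capped glass vial, 23 mm across, 51 mm high, standing between the units; origin at the centre of its underside.
- jar: bystander: loose white open jar, 48 mm across, 54 mm high, standing to the right; origin at the centre of its underside.
Mind the look-alikes: they are no part of the job. There is more than one size of the tub; the one meant has the size given above.

How it is judged:
On the way, in this order (a step that is already met when the one before it is completed fails the run):
1. the tub tray is fully home while the sherd tray is still in (value of joint tub_tray below 0.005 m and value of joint sherd_tray below 0.025 m), for 0.2 s.
2. the sherd tray is drawn out to its stop (value of joint sherd_tray above 0.075 m), for 0.2 s.
At the end, for the whole second after the job is handed in: the tub tray is home (within 5 mm) and the sherd tray stands out at its stop (74 mm or more of 80 mm) and at rest, with the sherd lying flat in its pocket and the tub standing upright in its own (value of joint tub_tray below 0.005 m and value of joint sherd_tray above 0.074 m and velocity of joint sherd_tray between -0.01 and 0.01 m/s and x of sherd in the frame of sherd_pocket between -0.033 and 0.033 m and y of sherd in the frame of sherd_pocket between -0.042 and 0.042 m and z of sherd in the frame of sherd_pocket below 0.008 m and angle between sherd's own z axis and vertical below 0.3 rad and horizontal distance between tub and tub_pocket below 0.03 m and z of tub in the frame of tub_pocket below 0.008 m and angle between tub's own z axis and vertical below 0.2 rad and linear speed of each of sherd, tub below 0.02 m/s); the robot touches nothing.
It fails at once if both trays out (more than 25 mm) at once (value of joint each of tub_tray, sherd_tray above 0.025 m).
It fails at once if the sherd is touched (contact force between sherd and the fingers above 0.3 N or contact force between sherd and the arm above 0.3 N).
It fails at once if the tub is touched (contact force between tub and the fingers above 0.3 N or contact force between tub and the arm above 0.3 N).
It fails at once if the sherd or the tub is lifted off its tray's floor, or the tub tips over (z of sherd in the frame of sherd_pocket above 0.02 m or z of tub in the frame of tub_pocket above 0.02 m or angle between tub's own z axis and vertical above 0.6 rad).
It fails at once if the vial or the jar is moved by more than 15 mm, lifted or tipped (distance of any of vial, jar from where it was at the start of the episode above 0.015 m or angle between any of vial, jar's own z axis and vertical above 0.4 rad).
It also fails if it takes over 56 s, if anything falls off the work surface, if the arm or the gripper's body presses on something with over 40 N, if the wrist force passes 120 N, or if a joint passes its speed limit or range.

ROBOT

A 7-joint arm with a two-finger parallel gripper is mounted at the origin on a cart in front of the work surface, level with it; the furniture and walls round the work are solid. World frame = base frame: x ahead of the robot, y to its left, z up, the work surface at z = 0. Lengths are in m, angles in rad, forces in N, time in s.
With the tool pointing down it reaches from about 0.375 to 0.925 m from the base axis. Payload 3.1 kg.
Tool frame: the origin (TCP) lies at the very end of the fingers, on their centre line; the grasp point (between the pads) lies 19 mm behind it; y points along the fingers, z is the direction in which the jaws open and shut, and the axes are right-handed (so a half turn about y gives the same grasp; the last joint's range is limited). The gripper opens to 85 mm and grips with 20 to 120 N. Pads are 22 mm wide; open, the fingers measure 114 mm over their backs; the gripper's body (76 mm by 85 mm) begins 54 mm behind the grasp point. The pads swing forward as they close: fully open they stand 13 mm farther back than shut.
Start: joints at [-1.311, 0.383, 0.044, 1.598, -0.018, 1.161, -0.05], TCP at [0.228, 0.609, 0.231] pointing down, gripper open.
Joint ranges: [-2.61, 2.61], [-0.41, 2.15], [-1.48, 1.57], [0, 2.5], [-1.57, 4.71], [0.05, 1.97], [-2.85, 2.85]. Speed limits (rad/s): [2.79, 2.79, 3.14, 3.14, 3.14, 3.14, 3.14].

INTERFACE

Orientations are given as [roll, pitch, yaw] about the fixed x, y, z axes, in that order (R = Rz(yaw) Ry(pitch) Rx(roll)).
In Python, from workcell import robot gives the robot as it stands. The module is installed in compiled form; this text tells all that it offers.
- The arm moves only by the shell command python3 -m creep 'ROWS' [FORCE]. ROWS is JSON, a list of rows, each a list of 7 numbers: the opening, from 0 (shut) to 1 (fully open), then the shift along the tool's x, y, z in cm, then the turn, a rotation vector about the tool's x, y, z in rad. In form: [[grip, dx, dy, dz, rx, ry, rz], ...]. A call has exactly 5 rows; each row shifts and turns the pose as measured when the row begins, along the tool's axes as they then stand; what a row does not reach is not made up. A row lasts 1/8 s, in which the tool goes at most 62.5 mm and 10.7 degrees, less where a joint would pass 70% of its speed; a pose out of reach is approached as far as the arm can. A call is refused whole if a number of a shift passes 6.25 or a number of a turn 0.188, either way. A call with a gripper value outside its range is refused whole. The fingers move at their own pace and stop on an object; FORCE is the grip in N (left out, the last holds). Time passes only in rows, so rows that do not move let the fingers close, or fill a call up. It gives the time, the measured TCP pose, the force and the opening at its end, in the units of the state.
- robot.get_obs(): the state, without advancing time (a new reading comes with each control period).
- robot.capture(name): name is "side" or "top" or "wrist"; returns a dict with "color" (400x640x3 uint8, red, green, blue), "fx", "fy", "cx", "cy" (pixels), "rvec" (rotation vector, rad) and "tvec" (3), from world to camera coordinates, as OpenCV has them. Camera axes: x right, y down, z forward; pixel columns grow to the right and rows downward; lengths in m; the calibration is good to about 2 mm. A picture is of the moment at which its call begins. There is no depth.
- robot.finish_job(): hands the job in, once; it reports no verdict.
Trained networks look in a picture, given as the dict that the camera call returned (one of the last four; its "shot" number tells which), for a name from the list of things; names that differ only in an ending like _2 or _b are one class to them, and where a whole thing is asked for, a point or a joint stands for the part that bears it (a point fixed in the world has none). Each returns a list of dicts, best first, with "conf" (0 to 1); they miss things now and then, are a little off and sometimes report something else, mostly with a low value. They report only what shows in the picture. A call takes as long as a camera call. They do not tell look-alikes from the thing itself.
- robot.regions_of(label, picture): "region" (400x640 bool, what is visible of it) and "centre" ([column, row] in pixels, amid what is visible of it).
- robot.landmark_of(label, picture): "centre" ([column, row] in pixels: a listed point, or the origin of a listed thing).
The state is a dict: "time_s": time; "qpos": joint angles; "dq": joint speeds; "tau": joint torques, N m; "ee_pos": TCP position; "tcp_rot": TCP orientation; "wrist_force": force on the tool from outside, world axes, zero at the start; "moment": the same for the moment, N m; "width": opening from 0.0 (shut) to 1.0 (fully open).
Only numpy, scipy, OpenCV 4.12 (cv2) and the standard library are available. Lean on these libraries where they do the work, as an engineer would, in place of code of your own. Each camera call takes 0.05 s, during which the arm holds its last target.

## Working session

There is one attempt and no reset: what is moved stays moved. The work goes in short steps, Python scripts to look and compute and a shell command to move; the robot and the scene stay as the last step left them, time stands still between calls to the robot, and variables do not carry over. Pictures are saved under pics/ and viewed, and the job is handed in when it is done.

```bash
mkdir -p pics
cat > h.py <<'E'
import numpy as np,cv2
from scipy.spatial.transform import Rotation as Rn
from workcell import robot
def snap(n,f):
    p=robot.capture(n); cv2.imwrite('pics/'+f,p['color'][:,:,::-1]); return p
def ray(p,uv):
    K=np.array([[p['fx'],0,p['cx']],[0,p['fy'],p['cy']],[0,0,1.]])
    R=cv2.Rodrigues(np.array(p['rvec'],float))[0]; t=np.array(p['tvec'],float).ravel()
    d=R.T@np.linalg.solve(K,[uv[0],uv[1],1.]); return -R.T@t,d
def atz(p,uv,z):
    c,d=ray(p,uv); return c+d*(z-c[2])/d[2]
def proj(p,X):
    K=np.array([[p['fx'],0,p['cx']],[0,p['fy'],p['cy']],[0,0,1.]])
    return cv2.projectPoints(np.atleast_2d(np.array(X,float)),np.array(p['rvec'],float),np.array(p['tvec'],float),K,None)[0][:,0]
def tri(ps,uvs):
    A=np.zeros((3,3));b=np.zeros(3)
    for p,u in zip(ps,uvs):
        c,d=ray(p,u);d=d/np.linalg.norm(d);M=np.eye(3)-np.outer(d,d);A+=M;b+=M@c
    return np.linalg.solve(A,b)
E
python3 - <<'E'
from h import *
np.set_printoptions(precision=4,suppress=True)
o=robot.get_obs();print({k:o[k] for k in('time_s','ee_pos','tcp_rot','wrist_force','width')})
Z={'sherd_unit':0,'tub_unit':0,'sherd_lip':.042,'tub_lip':.042,'sherd_pocket':.01,'tub_pocket':.01,'sherd':.01,'tub':.01,'vial':0,'jar':0}
for n in('top','side'):
    p=snap(n,n+'1.png')
    for l,z in Z.items():
        for d in robot.landmark_of(l,p)[:3]: print(n,l,round(d['conf'],2),np.round(d['centre'],1),atz(p,d['centre'],z))
E
```

```text
{'time_s': 0.0, 'ee_pos': array([0.2273, 0.6079, 0.2299]), 'tcp_rot': array([-1.5735, -0.0001, -0.3577]), 'wrist_force': array([0.1919, 0.1507, 0.5578]), 'width': 0.997296585358552}
top sherd_unit 0.86 [220.6 194.1] [0.5329 0.0182 0.    ]
top sherd_unit 0.52 [211.1 207.6] [0.4947 0.0429 0.    ]
top tub_unit 0.65 [319.8 200.7] [ 0.5168 -0.258   0.    ]
top sherd_lip 0.89 [211.4 208.2] [0.4868 0.0337 0.042 ]
top sherd_lip 0.73 [309.3 239.2] [ 0.4056 -0.229   0.042 ]
top tub_lip 0.63 [308.2 239.3] [ 0.4053 -0.2261  0.042 ]
top sherd_pocket 0.77 [220.8 182. ] [0.5652 0.0171 0.01  ]
top tub_pocket 0.64 [316.4 213.1] [ 0.4804 -0.2484  0.01  ]
top tub 0.97 [361.6 189.9] [ 0.5467 -0.374   0.01  ]
top tub 0.58 [320.  211.5] [ 0.4849 -0.2583  0.01  ]
top vial 0.51 [271.3 183.4] [ 0.5647 -0.122   0.    ]
top jar 0.83 [398.8 166.3] [ 0.6177 -0.4817  0.    ]
side sherd_unit 0.97 [289.8 275.6] [0.5459 0.0171 0.    ]
side sherd_unit 0.46 [361.2 195.5] [ 0.4044 -0.2764  0.    ]
side tub_unit 0.59 [320.8 194.5] [ 0.5169 -0.2676  0.    ]
side sherd_lip 0.58 [315.3 267.9] [0.4863 0.0219 0.042 ]
side tub_lip 0.94 [360.1 194. ] [ 0.4067 -0.2325  0.042 ]
side sherd_pocket 0.93 [281.  274.4] [0.5635 0.0236 0.01  ]
side tub_pocket 0.68 [329.7 198.4] [ 0.4886 -0.2424  0.01  ]
side tub 0.86 [332.7 194. ] [ 0.4827 -0.2618  0.01  ]
side tub 0.58 [314.7 169. ] [ 0.5501 -0.3713  0.01  ]
side vial 0.38 [288.  276.2] [0.5495 0.0192 0.    ]
side jar 0.77 [301.4 151.2] [ 0.6107 -0.4764  0.    ]
```

View pics/top1.png

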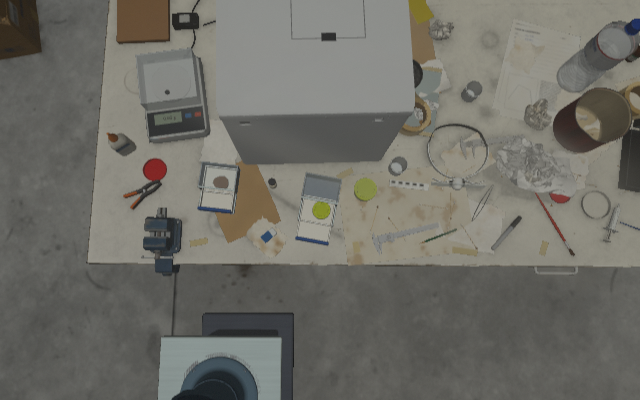

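View pics/side1.png

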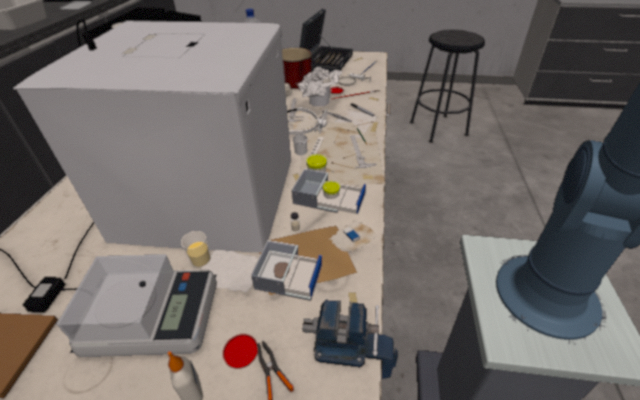

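```bash
python3 -c "
import cv2
a=cv2.imread('pics/top1.png')[140:290,170:440];cv2.imwrite('pics/top1c.png',cv2.resize(a,None,fx=2.9,fy=2.9,interpolation=3))
a=cv2.imread('pics/side1.png')[120:340,230:420];cv2.imwrite('pics/side1c.png',cv2.resize(a,None,fx=2.7,fy=2.7,interpolation=3))"
```

```text
(no output)
```

View pics/top1c.png

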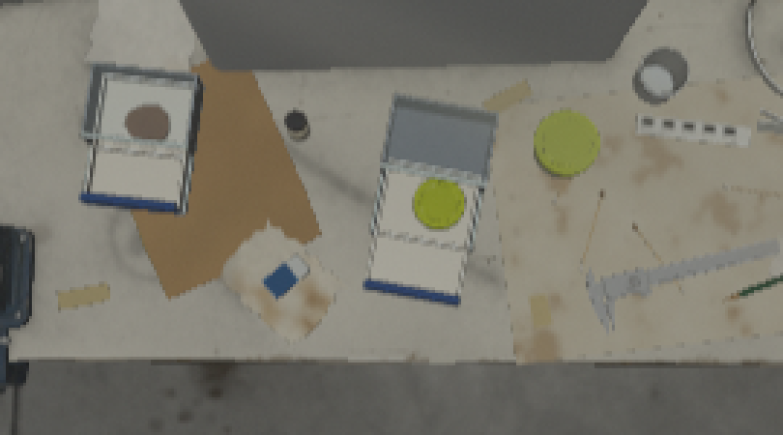

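View pics/side1c.png

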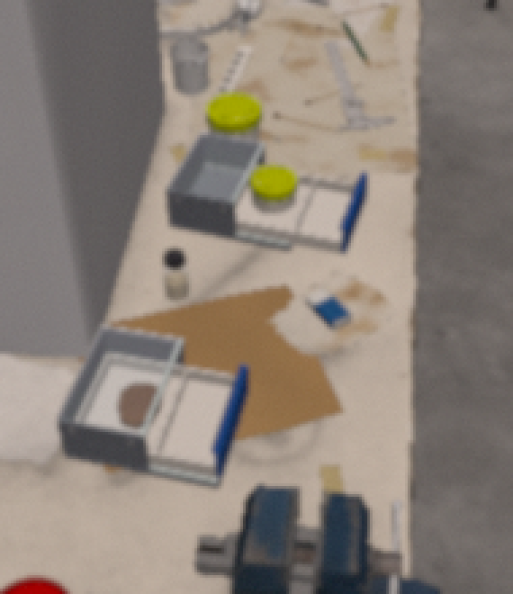

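The green-lidded objects are the tub in the right tray, top (320,211), and a larger look-alike lid on the bare table at (366,189). The job's tub is the tray one. The sherd unit is on the left at (220,190). The blue candidates are the sherd lip (211,208), the tub lip (309,239) and a small blue eraser (266,237), which is not part of the job. The vial stands at (272,183) and the jar at (398,166). Next I'll fit the lips by colour.

Run:
```python
from h import *
np.set_printoptions(precision=4,suppress=True)
for n in('top','side'):
    p=snap(n,n+'2.png'); hsv=cv2.cvtColor(p['color'],cv2.COLOR_RGB2HSV)
    m=cv2.inRange(hsv,(105,140,40),(125,255,255))
    k,L,S,C=cv2.connectedComponentsWithStats(m)
    for i in range(1,k):
        if S[i][4]<25: continue
        ys,xs=np.nonzero(L==i); r=cv2.minAreaRect(np.c_[xs,ys].astype(np.float32))
        W=np.array([atz(p,(a,b),.042) for a,b in zip(xs,ys)])[:,:2]
        c=W.mean(0);u=np.linalg.svd(W-c)[2][0];s=(W-c)@u
        print(n,S[i],C[i],'c',c,'yaw',np.degrees(np.arctan2(-u[0],u[1])*1),'ends',c+u*s.min(),c+u*s.max(),s.max()-s.min())
# unit yaw estimate: vial/tub etc
```

```text
top [632  19   8  11  74] [635.8784  23.5946] c [ 1.0437 -1.1804] yaw 81.24323083651721 ends [ 1.0598 -1.1828] [ 1.0268 -1.1778] 0.033375900960824934
side [247  10   6   6  33] [249.4242  12.4242] c [ 1.2158 -1.9439] yaw 18.568143956101565 ends [ 1.2359 -2.0037] [ 1.1955 -1.8833] 0.1269830906724595
side [358 187   7  19  43] [360.8605 196.4186] c [ 0.4041 -0.2234] yaw -8.493261007395708 ends [ 0.3982 -0.2629] [ 0.4093 -0.1887] 0.07503069192937367
side [348 232   9   7  34] [351.8529 234.9118] c [ 0.4167 -0.0832] yaw 55.461207777402834 ends [ 0.424  -0.0882] [ 0.409  -0.0779] 0.01821860221979394
side [310 257  11  36 119] [315.2521 274.1176] c [0.4839 0.0375] yaw -4.759835539890445 ends [ 0.4801 -0.0088] [0.4877 0.0825] 0.09162770239230333
side [179 283   7   8  37] [182.2432 286.5405] c [0.7484 0.1016] yaw 16.988856338930866 ends [0.7511 0.0929] [0.7459 0.1099] 0.017709480575711804
```

```bash
python3 -m creep '[[0,3.3,0,-4.2,0,0,0],[0,3.3,0,-4.2,0,0,0],[0,3.3,0,-4.2,0,0,0],[0,3.3,0,-4.2,0,0,0],[0,3.3,0,-4.2,0,0,0]]' 40
```

```text
time_s: 1.82
ee_pos: [0.3088, 0.3531, 0.2307]
tcp_rot: [-1.566, 0.001, -0.348]
wrist_force: [0.7, 0.0, -0.1]
width: 0.003
```

```bash
python3 -m creep '[[0,3.3,0,-4.2,0,0,0],[0,3.3,0,-4.2,0,0,0],[0,3.3,0,-4.2,0,0,0],[0,3.3,0,-4.2,0,0,0],[0,3.3,0,-4.2,0,-0.13,0]]'
python3 - <<'E'
from h import *
p=snap('wrist','w1.png'); R=cv2.Rodrigues(np.array(p['rvec']))[0]; print(-R.T@p['tvec'],R[2])
E
```

```text
time_s: 2.45
ee_pos: [0.3951, 0.0909, 0.2313]
tcp_rot: [-1.56, -0.003, -0.215]
wrist_force: [0.5, 0.4, 0.3]
width: -0.002
[0.31194286 0.1079427  0.37280168] [ 0.32515198 -0.06060415 -0.94371782]
```

View pics/w1.png

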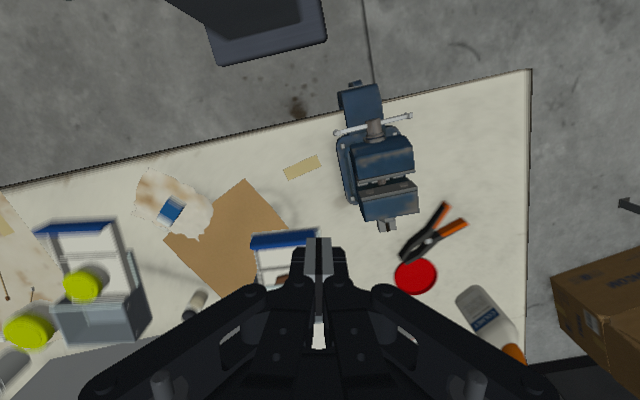

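```bash
python3 -m creep '[[0,0.5,0.5,-5.5,0,0,0],[0,0.5,0.5,-5.5,0,0,0],[0,0.5,0.5,-5.5,0,0,0],[0,0.5,0.5,-5.5,0,0,0],[0,0.5,0.5,-5.5,0,0,0]]'
python3 - <<'E'
from h import *
p=snap('wrist','w2.png'); np.savez('w2.npz',**p)
for l,z in [('tub_lip',.042),('tub_pocket',.01),('tub',.01),('tub_unit',0),('sherd_lip',.042),('sherd_pocket',.01),('sherd_unit',0),('vial',0),('jar',0)]:
    for d in robot.landmark_of(l,p)[:2]: print(l,round(d['conf'],2),np.round(d['centre'],1),np.round(atz(p,d['centre'],z),4))
E
```

```text
time_s: 3.12
ee_pos: [0.3642, -0.1941, 0.2063]
tcp_rot: [-1.557, -0.015, -0.219]
wrist_force: [1.1, 0.6, 0.2]
width: 0.004
tub_lip 0.69 [286.9 211. ] [ 0.4022 -0.2371  0.042 ]
tub_pocket 0.91 [294.4 258.2] [ 0.4849 -0.2512  0.01  ]
tub 0.95 [286.3 261.6] [ 0.4876 -0.2633  0.01  ]
tub 0.63 [218.7 308.5] [ 0.5422 -0.379   0.01  ]
sherd_lip 0.97 [518.4 228.7] [0.4864 0.0263 0.042 ]
sherd_unit 0.95 [494.8 252.5] [0.5457 0.0223 0.    ]
vial 0.43 [387.2 282. ] [ 0.5605 -0.1321  0.    ]
```

View pics/w2.png

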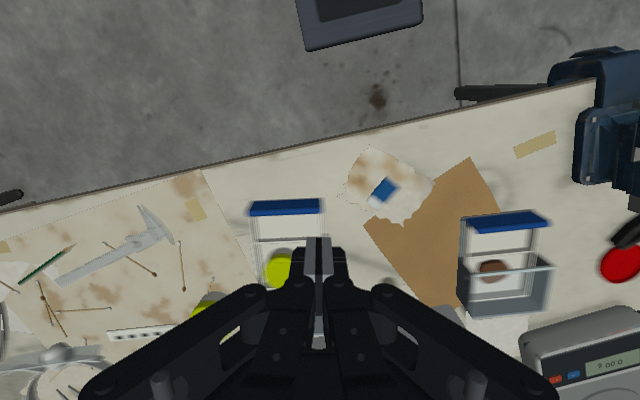

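Run:
```python
from h import *
np.set_printoptions(precision=4,suppress=True)
p=dict(np.load('w2.npz')); hsv=cv2.cvtColor(p['color'],cv2.COLOR_RGB2HSV)
for nm,(x0,x1,y0,y1) in dict(tub=(240,335,190,225),sherd=(460,560,200,245)).items():
    m=np.zeros((400,640),np.uint8); m[y0:y1,x0:x1]=cv2.inRange(hsv,(100,120,30),(125,255,255))[y0:y1,x0:x1]
    ys,xs=np.nonzero(m); print(nm,len(xs),xs.min(),xs.max())
    cols=np.arange(xs.min()+4,xs.max()-3)
    for s,z in((0,.0),(1,.042)):
        e=np.array([(c,(np.nonzero(m[:,c])[0].max()+.5 if s else np.nonzero(m[:,c])[0].min()-.5)) for c in cols if m[:,c].any()])
        W=np.array([atz(p,q,z)[:2] for q in e]); k=np.polyfit(W[:,1],W[:,0],1)
        print(' edge',s,'x=%.4f%+.3fy'%(k[1],k[0]),'yaw',np.arctan(-k[0])," at y-mid",W.mean(0),'res',np.std(W[:,0]-np.polyval(k,W[:,1])),'ends',atz(p,(xs.min()-.5,e[0,1]),z)[:2],atz(p,(xs.max()+.5,e[-1,1]),z)[:2])
a=p['color'][180:300,230:570,::-1];cv2.imwrite('pics/w2c.png',cv2.resize(a,None,fx=2.3,fy=2.3,interpolation=3))
```

```text
tub 989 249 319
 edge 0 x=0.4455+0.173y yaw -0.171197778389326  at y-mid [ 0.4031 -0.245 ] res 0.0005569036744139787 ends [ 0.3978 -0.2911] [ 0.4115 -0.1998]
 edge 1 x=0.4497+0.182y yaw -0.18045541773849846  at y-mid [ 0.4057 -0.2414] res 0.00034738845233763584 ends [ 0.3978 -0.2817] [ 0.4137 -0.2011]
sherd 1145 466 547
 edge 0 x=0.4831+0.175y yaw -0.1734763813885245  at y-mid [0.4898 0.0383] res 0.002716304626317278 ends [ 0.4817 -0.0156] [0.5096 0.0926]
 edge 1 x=0.4823+0.176y yaw -0.17443899818844066  at y-mid [0.4845 0.0123] res 0.0026395165465066977 ends [ 0.4664 -0.0356] [0.4913 0.0604]
```

View pics/w2c.png

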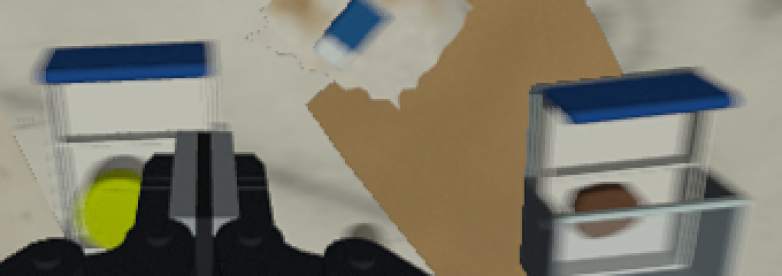

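```bash
python3 -m creep '[[0,0.5,2.5,-1.2,-0.007,-0.02,0.007],[0,0.5,3.0,-1.2,-0.007,-0.02,0.008],[0,0.4,3.5,-1.0,0,0,0],[0,0.2,3.5,-0.2,0,0,0],[0,0,3.0,0,0,0,0]]'
```

```text
time_s: 4.25
ee_pos: [0.3828, -0.2252, 0.0486]
tcp_rot: [-1.57, -0.008, -0.158]
wrist_force: [0.3, 0.4, 0.1]
width: 0.004
```

```bash
python3 -m creep '[[0,-1.4,0,-0.6,0,0.02,0],[0,0,1.2,0,0,0,0],[0,0,1.2,0,0,0,0],[0,0,0,0,0,0,0],[0,0,0,0,0,0,0]]'
python3 - <<'E'
from h import *
p=snap('wrist','w3.png')
cv2.imwrite('pics/w3c.png',cv2.resize(p['color'][120:400,150:500,::-1],None,fx=2,fy=2))
E
```

```text
time_s: 4.88
ee_pos: [0.3682, -0.2277, 0.0238]
tcp_rot: [-1.569, -0.008, -0.177]
wrist_force: [0.2, 0.2, -0.7]
width: -0.003
```

View pics/w3c.png

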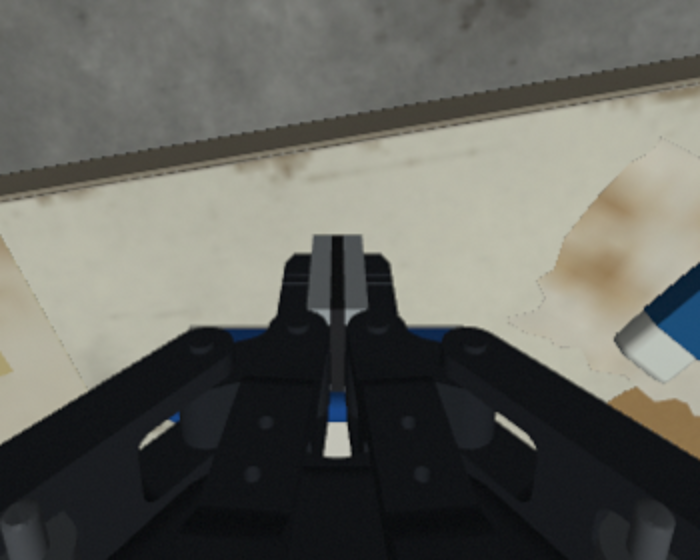

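```bash
python3 -m creep '[[0,1.0,0,0,0,0,0],[0,1.0,0,0,0,0,0],[0,1.0,0,0,0,0,0],[0,1.0,0,0,0,0,0],[0,1.0,0,0,0,0,0]]'
```

```text
time_s: 5.55
ee_pos: [0.4197, -0.2366, 0.0246]
tcp_rot: [-1.568, -0.006, -0.176]
wrist_force: [-2.2, -0.4, 1.3]
width: 0.001
```

```bash
python3 -m creep '[[0,0.6,0,0,0,0,0],[0,0.6,0,0,0,0,0],[0,0.5,0,0,0,0,0],[0,0.5,0,0,0,0,0],[0,0.5,0,0,0,0,0]]'
```

```text
time_s: 6.18
ee_pos: [0.4436, -0.2407, 0.0238]
tcp_rot: [-1.565, 0.003, -0.176]
wrist_force: [-12.6, 2.3, 8.4]
width: 0.003
```

```bash
python3 -m creep '[[0,0.4,0,0,0,0,0],[0,0.4,0,0,0,0,0],[0,0.4,0,0,0,0,0],[0,0.4,0,0,0,0,0],[0,0.4,0,0,0,0,0]]'
python3 - <<'E'
from h import *
p=snap('top','t3.png')
cv2.imwrite('pics/t3c.png',cv2.resize(p['color'][150:260,180:420,::-1],None,fx=3,fy=3,interpolation=3))
p=snap('side','s3.png')
cv2.imwrite('pics/s3c.png',cv2.resize(p['color'][140:310,230:420,::-1],None,fx=3,fy=3,interpolation=3))
E
```

```text
time_s: 6.8
ee_pos: [0.443, -0.2405, 0.02]
tcp_rot: [-1.553, 0.041, -0.182]
wrist_force: [-7.6, 1.8, 5.3]
width: 0.0
```

View pics/t3c.png

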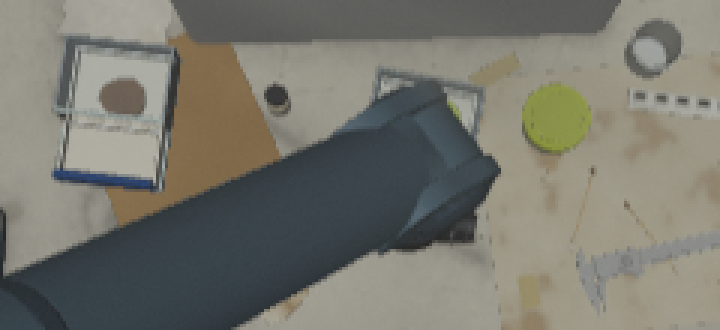

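View pics/s3c.png

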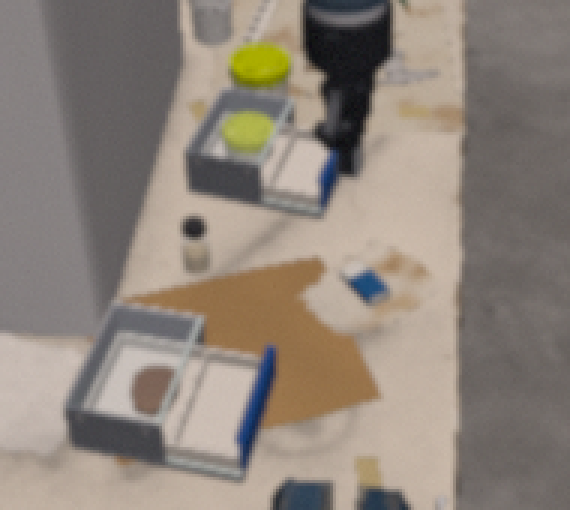

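```bash
python3 -m creep '[[0,-2,0,0,0,0,0],[0,-2,0,0,-0.015,0,-0.02],[0,0,-4,0,0,0,-0.02],[0,0,-5,0,0,0,0],[0,0,-4,0,0,0,0]]'
```

```text
time_s: 7.52
ee_pos: [0.4052, -0.2332, 0.1527]
tcp_rot: [-1.571, -0.001, -0.183]
wrist_force: [1.2, -0.6, 1.1]
width: -0.001
```

```bash
python3 -m creep '[[0,-0.8,-1,5,0,0,0],[0,-0.8,-1,5,0,0,0],[0,-0.8,-1,5,0,0,0],[0,-0.8,-1,5,0,0,0],[0,-0.8,-1,5,0,0,0]]'
python3 - <<'E'
from h import *
np.set_printoptions(precision=4,suppress=True)
p=snap('wrist','w4.png'); np.savez('w4.npz',**p)
for l,z in [('tub_lip',.042),('tub_unit',0),('sherd_lip',.042),('sherd_pocket',.01),('sherd_unit',0),('sherd',.01)]:
    for d in robot.landmark_of(l,p)[:2]: print(l,round(d['conf'],2),np.round(d['centre'],1),np.round(atz(p,d['centre'],z),4))
cv2.imwrite('pics/w4c.png',cv2.resize(p['color'][140:380,100:500,::-1],None,fx=2,fy=2,interpolation=3))
E
```

```text
time_s: 8.15
ee_pos: [0.4205, 0.0206, 0.2098]
tcp_rot: [-1.56, -0.02, -0.199]
wrist_force: [1.1, 0.5, 0.1]
width: -0.002
tub_lip 0.86 [106.7 240. ] [ 0.4549 -0.2441  0.042 ]
tub_lip 0.17 [233.9 275.5] [ 0.5352 -0.1099  0.042 ]
tub_unit 0.91 [140.5 263.9] [ 0.5166 -0.2531  0.    ]
sherd_lip 0.88 [333.4 222.7] [0.4877 0.0276 0.042 ]
sherd_pocket 0.82 [331.  266.2] [0.569  0.0113 0.01  ]
sherd_unit 0.74 [335.  243.4] [0.5404 0.0228 0.    ]
```

View pics/w4c.png

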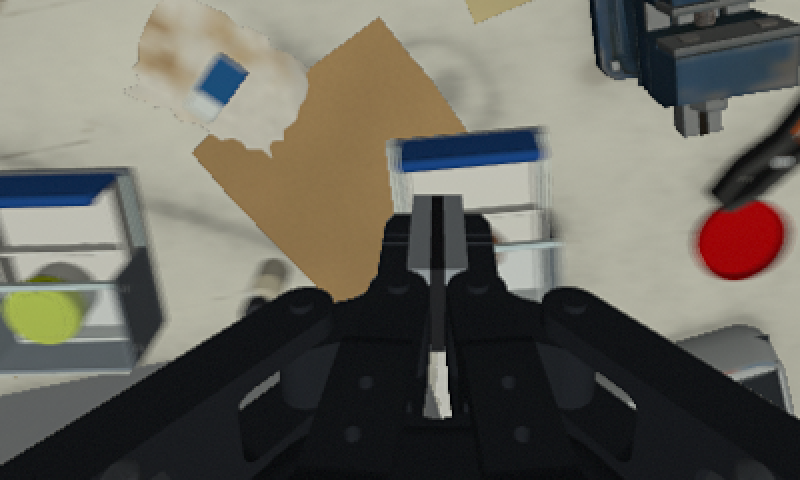

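Run:
```python
from h import *
np.set_printoptions(precision=4,suppress=True)
p=dict(np.load('w4.npz'))
cv2.imwrite('pics/w4d.png',cv2.resize(p['color'][195:295,285:390,::-1],None,fx=6,fy=6,interpolation=3))
hsv=cv2.cvtColor(p['color'],cv2.COLOR_RGB2HSV)
m=np.zeros((400,640),np.uint8); m[200:228,290:380]=cv2.inRange(hsv,(100,120,30),(125,255,255))[200:228,290:380]
ys,xs=np.nonzero(m); print(xs.min(),xs.max())
cols=np.arange(xs.min()+6,xs.max()-5)
e=np.array([(c,np.nonzero(m[:,c])[0].max()+.5) for c in cols])
W=np.array([atz(p,q,.042)[:2] for q in e]); k=np.polyfit(W[:,1],W[:,0],1); print('yaw',np.arctan(-k[0]),W.mean(0),np.std(W[:,0]-np.polyval(k,W[:,1])))
for c in(xs.min()-.5,xs.max()+.5): print(atz(p,(c,np.interp(c,e[:,0],e[:,1])),.042)[:2])
```

```text
301 369
yaw -0.10755405301191796 [0.488  0.0295] 0.00038171658351605355
[ 0.4834 -0.0115]
[0.4936 0.0701]
```

View pics/w4d.png

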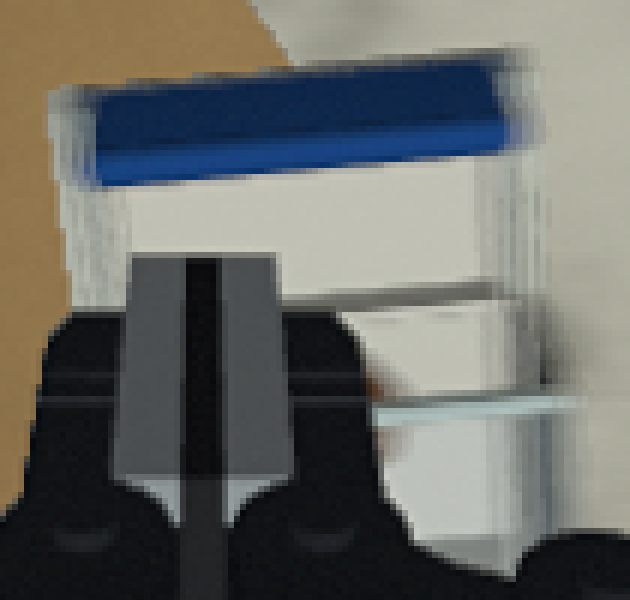

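```bash
python3 -m creep '[[0,0,0,0,-0.01,-0.09,0.02],[0,3.0,2.0,0.5,0,0,0],[0,3.0,3.0,0.5,0,0,0],[0,2.6,3.5,0.5,0,0,0],[0,0,2.0,0,0,0,0]]'
```

```text
time_s: 9.12
ee_pos: [0.5131, 0.0169, 0.1021]
tcp_rot: [-1.568, -0.005, -0.119]
wrist_force: [-0.4, 0.4, 0.3]
width: 0.001
```

```bash
python3 -m creep '[[0,-0.6,0,0.8,0,-0.01,0],[0,0,1.5,0,0,0,0],[0,0,2,0,0,0,0],[0,0,0.5,0,0,0,0],[0,0,0,0,0,0,0]]'
python3 - <<'E'
from h import *
p=snap('wrist','w5.png'); np.savez('w5.npz',**p)
for l,z in [('sherd_lip',.042)]:
    for d in robot.landmark_of(l,p)[:2]: print(l,round(d['conf'],2),np.round(d['centre'],1),np.round(atz(p,d['centre'],z),4))
o=robot.get_obs(); print(o['ee_pos'],proj(p,o['ee_pos']))
cv2.imwrite('pics/w5c.png',cv2.resize(p['color'][140:390,150:500,::-1],None,fx=2,fy=2,interpolation=3))
p=snap('side','s5.png')
cv2.imwrite('pics/s5c.png',cv2.resize(p['color'][190:320,230:370,::-1],None,fx=4,fy=4,interpolation=3))
E
```

```text
time_s: 9.75
ee_pos: [0.508, 0.0234, 0.0617]
tcp_rot: [-1.568, -0.007, -0.114]
wrist_force: [0.7, -0.8, -0.8]
width: -0.002
sherd_lip 0.97 [315.  200.9] [0.4848 0.0245 0.042 ]
[0.50839937 0.02346507 0.06208949] [[317.79616835 252.95045802]]
```

View pics/w5c.png

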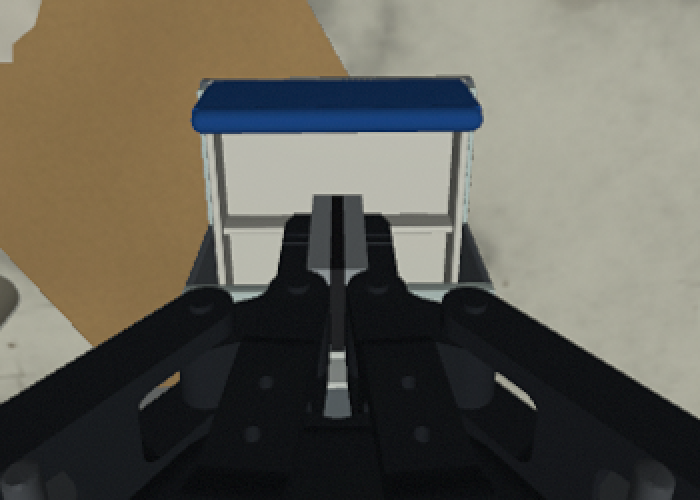

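View pics/s5c.png

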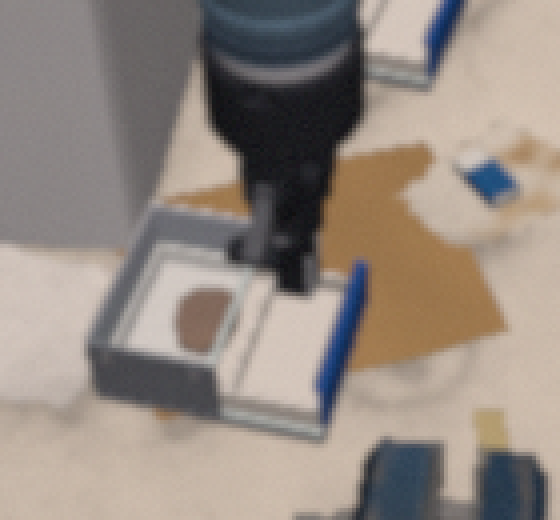

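```bash
python3 -m creep '[[0,-0.3,1.2,0.2,0,0,0],[0,0,1.2,0,0,0,0],[0,0,1.0,0,0,0,0],[0,0,0.5,0,0,0,0],[0,0,0,0,0,0,0]]'
```

```text
time_s: 10.52
ee_pos: [0.5061, 0.0265, 0.0205]
tcp_rot: [-1.568, -0.008, -0.113]
wrist_force: [-0.9, 0.8, 0.0]
width: 0.0
```

Free in the well with no contact force, so I'll draw the tray out gently.

```bash
python3 -m creep '[[0,-0.7,0,0,0,0,0],[0,-0.7,0,0,0,0,0],[0,-0.8,0,0,0,0,0],[0,-0.8,0,0,0,0,0],[0,-0.8,0,0,0,0,0]]'
```

```text
time_s: 11.15
ee_pos: [0.4695, 0.0304, 0.0215]
tcp_rot: [-1.568, -0.016, -0.114]
wrist_force: [1.5, -0.4, -1.7]
width: 0.003
```

```bash
python3 -m creep '[[0,-0.9,0,0,0,0,0],[0,-0.9,0,0,0,0,0],[0,-0.8,0,0,0,0,0],[0,-0.8,0,0,0,0,0],[0,-0.6,0,0,0,0,0]]'
```

```text
time_s: 11.78
ee_pos: [0.4275, 0.0349, 0.0214]
tcp_rot: [-1.567, -0.017, -0.114]
wrist_force: [2.1, -0.9, 0.5]
width: 0.0
```

```bash
python3 -m creep '[[0,-0.4,0,0,0,0,0],[0,-0.4,0,0,0,0,0],[0,-0.4,0,0,0,0,0],[0,-0.4,0,0,0,0,0],[0,-0.4,0,0,0,0,0]]'
```

```text
time_s: 12.4
ee_pos: [0.4231, 0.0361, 0.0243]
tcp_rot: [-1.57, -0.053, -0.115]
wrist_force: [6.8, -1.5, -4.8]
width: 0.001
```

```bash
python3 -m creep '[[0,-0.4,0,0,0,0,0],[0,-0.4,0,0,0,0,0],[0,-0.4,0,0,0,0,0],[0,0,0,0,0,0,0],[0,0.2,0,0,0,0,0]]'
python3 - <<'E'
from h import *
for n in('wrist','side'):
    p=snap(n,n+'6.png')
    for l,z in [('sherd_lip',.042),('tub_lip',.042),('sherd_pocket',.01),('sherd',.01)]:
        for d in robot.landmark_of(l,p)[:2]: print(n,l,round(d['conf'],2),np.round(d['centre'],1),np.round(atz(p,d['centre'],z),4))
    if n=='side': cv2.imwrite('pics/s6c.png',cv2.resize(p['color'][130:320,230:400,::-1],None,fx=3,fy=3,interpolation=3))
E
```

```text
time_s: 13.02
ee_pos: [0.4241, 0.037, 0.0265]
tcp_rot: [-1.571, -0.076, -0.116]
wrist_force: [-0.5, -0.4, -0.7]
width: -0.004
wrist sherd_lip 0.93 [308.7 241.8] [0.4068 0.0347 0.042 ]
wrist sherd 0.51 [307.2 314.8] [0.4874 0.0221 0.01  ]
side sherd_lip 0.8 [351.7 277.2] [0.4077 0.0367 0.042 ]
side tub_lip 0.62 [341.6 188.1] [ 0.4574 -0.2513  0.042 ]
side sherd_pocket 0.6 [314.8 280.3] [0.4872 0.0302 0.01  ]
side sherd 0.78 [316.4 277.4] [0.4849 0.0222 0.01  ]
```

View pics/s6c.png

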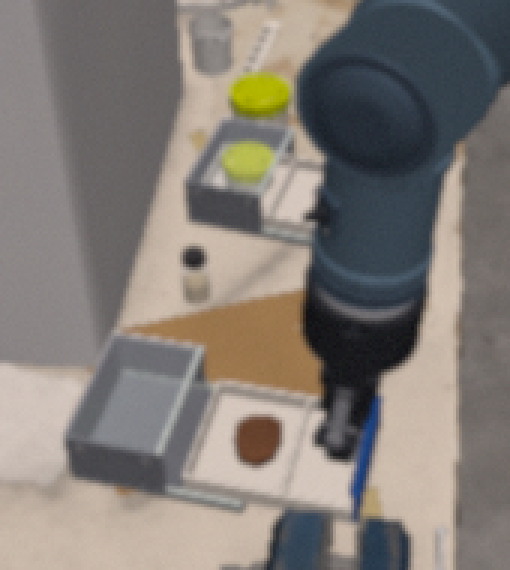

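View pics/wrist6.png

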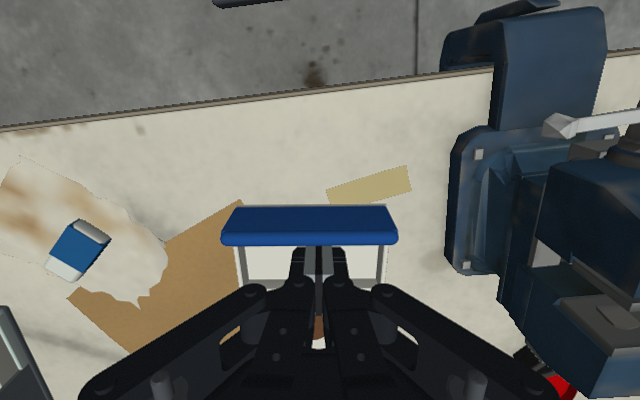

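```bash
python3 -m creep '[[0,0.7,0,0,0,0,0],[0,0,0,0,0,0,0.07],[0,0,-2,0,0,0,0],[0,0,-4,0,0,0,0],[0,0,-4,0,0,0,0]]'; python3 -m creep '[[0,0,-4,-3,0,0,0],[0,0,-4,-4,0,0,0],[0,0,0,-4,0,0,0],[0,0,0,-4,0,0,0],[0,0,0,0,0,0,0]]'
python3 - <<'E'
from h import *
for n in('top','wrist','side'):
    p=snap(n,n+'7.png')
    for l,z in [('sherd_lip',.042),('tub_lip',.042),('sherd_pocket',.01),('sherd',.01),('tub',.01),('tub_pocket',.01),('sherd_unit',0),('vial',0),('jar',0)]:
        for d in robot.landmark_of(l,p)[:1]: print(n,l,round(d['conf'],2),np.round(d['centre'],1),np.round(atz(p,d['centre'],z),4))
    if n=='side': cv2.imwrite('pics/s7c.png',cv2.resize(p['color'][110:320,220:410,::-1],None,fx=2.8,fy=2.8,interpolation=3))
E
```

```text
time_s: 14.15
ee_pos: [0.4319, 0.0346, 0.1281]
tcp_rot: [-1.577, -0.002, -0.117]
wrist_force: [0.5, 2.1, 1.1]
width: 0.0
time_s: 14.78
ee_pos: [0.418, -0.1013, 0.2008]
tcp_rot: [-1.555, 0.004, -0.114]
wrist_force: [0.6, 0.5, 0.5]
width: -0.002
top sherd_lip 0.86 [208. 237.] [0.4095 0.0396 0.042 ]
top tub_lip 0.87 [312.1 222.8] [ 0.4496 -0.2362  0.042 ]
top sherd_pocket 0.63 [215.5 211.6] [0.4822 0.0285 0.01  ]
top tub 0.92 [360.7 192.6] [ 0.539  -0.3714  0.01  ]
top tub_pocket 0.69 [321.3 191.5] [ 0.5411 -0.2618  0.01  ]
top sherd_unit 0.61 [220.3 193.3] [0.5352 0.0191 0.    ]
top vial 0.58 [274.  184.8] [ 0.5607 -0.1296  0.    ]
top jar 0.65 [396.  167.9] [ 0.6129 -0.4736  0.    ]
wrist sherd_lip 0.62 [437.3 153.3] [0.4066 0.0326 0.042 ]
wrist tub_lip 0.88 [190.3 218.8] [ 0.4521 -0.2453  0.042 ]
wrist sherd_pocket 0.6 [419.5 215.4] [0.4916 0.0254 0.01  ]
wrist sherd 0.72 [417.3 213.1] [0.4882 0.0226 0.01  ]
wrist tub 0.67 [195.5 270.4] [ 0.5392 -0.2736  0.01  ]
wrist tub_pocket 0.58 [414.3 245.8] [0.5344 0.019  0.01  ]
wrist sherd_unit 0.95 [412.8 244.5] [0.5382 0.0202 0.    ]
wrist jar 0.69 [ 74.  322.2] [ 0.6122 -0.4774  0.    ]
side sherd_lip 0.62 [351.8 277.9] [0.4073 0.0385 0.042 ]
side tub_lip 0.91 [338.6 188.8] [ 0.4651 -0.2474  0.042 ]
side sherd_pocket 0.68 [314.2 280.6] [0.4883 0.0311 0.01  ]
side sherd 0.62 [316.3 277.8] [0.485  0.0233 0.01  ]
side tub 0.64 [315.4 169.9] [ 0.5473 -0.367   0.01  ]
side tub_pocket 0.77 [309.8 193.8] [ 0.5457 -0.2553  0.01  ]
side sherd_unit 0.9 [290.4 273.6] [0.5457 0.0115 0.    ]
side vial 0.73 [296.7 226.6] [ 0.5599 -0.1354  0.    ]
side jar 0.58 [302.3 148.2] [ 0.611  -0.4942  0.    ]
```

View pics/s7c.png

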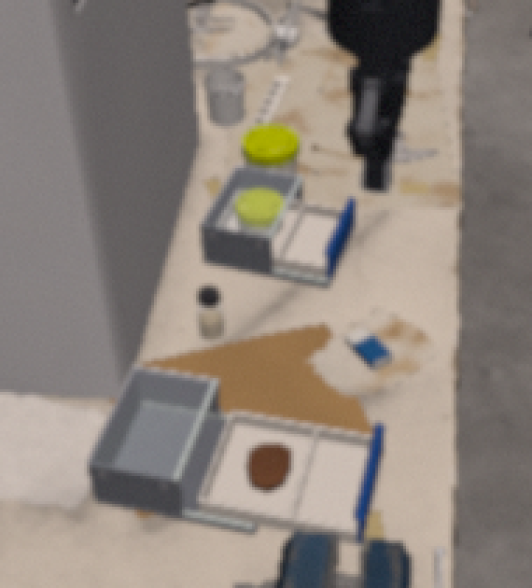

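View pics/wrist7.png

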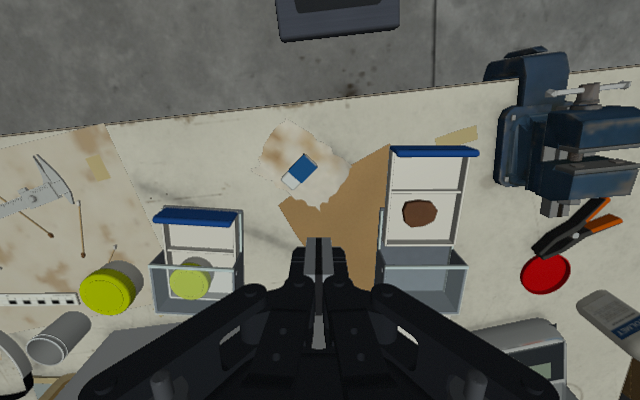

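Run:
```python
from h import *
p=robot.capture('wrist'); c=p['color'][:,:,::-1]
a=cv2.resize(c[195:325,140:260],None,fx=4.5,fy=4.5,interpolation=3); cv2.imwrite('pics/z1.png',a)
a=cv2.resize(c[135:325,365:490],None,fx=3.1,fy=3.1,interpolation=3); cv2.imwrite('pics/z2.png',a)
np.savez('w8.npz',**p)
```

```text
(no output)
```

View pics/z1.png

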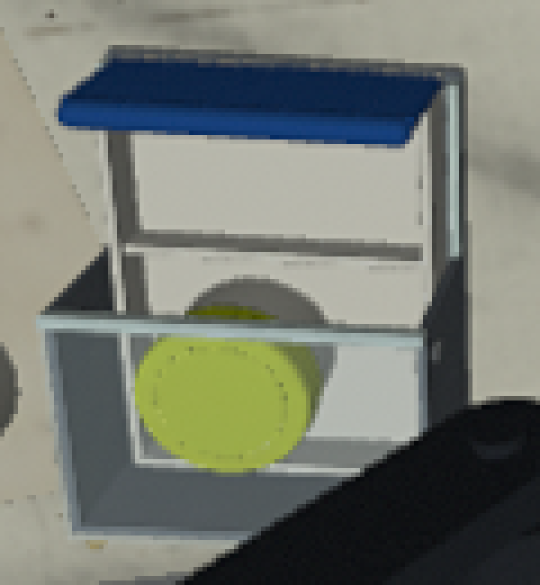

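View pics/z2.png

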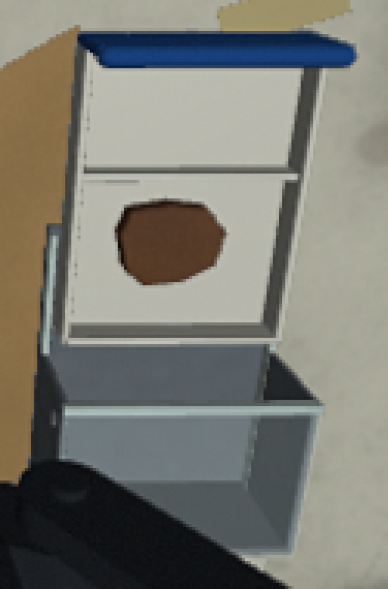

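Run:
```python
from h import *
p=dict(np.load('w8.npz'))
for n,yaw,l,h in(('tub',-.18,(193.3,225.7),(193.3,265.7)),('sherd',-.11,(437.6,156.6),(426.3,266))):
    a=atz(p,l,.042);b=atz(p,h,.052); print(n,a,b,'along',(b-a)[:2]@[np.cos(yaw),np.sin(yaw)])
```

```text
tub [ 0.46069827 -0.24433007  0.042     ] [ 0.50659015 -0.25177709  0.052     ] along 0.046483668469748086
sherd [0.41048373 0.03276301 0.042     ] [0.53809215 0.01895084 0.052     ] along 0.12835344373661642
```

```bash
python3 -c "
from workcell import robot
print(robot.get_obs()['time_s'],robot.finish_job())"
```

```text
the job is handed in; nothing more can be done
16.325 None
```

The job is handed in, at 16.3 s of the 56 s allowed; the interface gives no verdict. I pushed the tub tray home with the shut fingers against the front of its blue lip. I then hooked the fingers behind the sherd tray's lip and drew that tray out until the pull rose from about 2 N to 7 N with no more movement. Finally I lifted clear and moved away.

**Last checks:**
- **Trays:** measured from lip to hood, the two trays differ by 82 mm against the 80 mm of full travel. That fits the tub tray fully home and the sherd tray at its stop.
- **Sherd and tub:** the sherd lies flat mid-pocket, and the tub stands upright under its hood.
- **Bystanders:** the vial and jar look undisturbed. Their network positions before and after agree within about 14 mm in each view that found them, except one wrong low-confidence vial hit in the first side picture. That is close to the 15 mm limit but is reading scatter: the arm never went near either of them.
- **Disagreements:** the side-camera reading for the tub lip was about 1 cm off the wrist and top cameras (x 0.465 against 0.450 to 0.455 m). The networks also sometimes took the larger green-lidded tub on the table for the real one. I disregarded both, going by the wrist-camera measurement and the push against the stop.

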